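Charge a test-set battery through a sprung dust flap

TASK

Take the taller of the two battery packs out of the storage stand, push the charging dock's sprung flap open with its foot, hold the flap open with the pack as you lower it upright into the bay, and press the pack fully home so that the stiff connector goes all the way down. Lower it by hand, do not drop it, never press the pack against the dock with more than 25 N, leave the shorter pack in its pocket, and let go of the pack when it is seated.

Things in the scene. Friction and masses are not known exactly. Their poses are not given: they have to be found in the camera images.
- battery_center (a point): centre (half-way up) of the pack to charge: grey upright block with dark bands, 24 mm thick (x) x 64 wide (y) x 140 tall (z, up), 0.28 to 0.45 kg, the taller of two packs, in either pocket of the stand. Same after a half turn about z. Up to 88 mm of its lower end goes into the dock, so grip it across the 24 mm, about 50 mm above this centre
- short_pack_center (a point): centre of the other pack, which must stay in its pocket: same look and cross-section, only 80 mm tall, 0.25 kg
- stand: black storage stand, fixed: base plate 100 (x) x 190 (y) x 12 mm with two pockets, at y = +50 and -50 mm. A pocket is 30 x 70 mm inside, its walls end 30 mm above the bench; a pack stands in it loosely on the plate, thickness along the stand's x. Origin: centre of the underside; x away from the robot at yaw 0, z up
- dock: grey charging dock, fixed, 150 (x) x 220 (y) x 120 mm (z), flat top. Origin: centre of its underside; x away from the robot at yaw 0, z up. The bed inside its bay, on which the pack's foot finally rests, lies 60 to 86 mm below the top, at a height that differs each time and cannot be seen: it must be felt
- bay_mouth (a point): centre of the pack's place in the bay, level with the dock's top, 45 mm to +y of the dock's middle; axes as the dock's. Vertical well 27.5 (x) x 68 mm (y): a pack in line with it has 1.8 mm play each way in x, 2 in y. Top edge bevelled 4 mm on the -x, +y, -y sides. On the +x side the upper 36 mm is 6 mm wider, where the open flap hangs; a bevel leads back to the well
- flap (a joint): aluminium flap 30 x 65 mm closing the bay flush with the top, hinged along the bay's +x edge; rad, 0 closed, swings down into the bay, about 1.4 with a pack in the bay. Its spring always shuts it: a pack pushed straight down onto it needs 5 to 9 N at first, then the flap leans on the pack's +x face with 2 to 3 N
- connector (a joint): brass block amid the bed: travel in m, 0 raised (top 8 mm above the bed), 0.008 to 0.010 when the pack's foot has pushed it level with the bed and meets the bed. It stays where left and is stiff: about 10 N moves it (the pack's own 3 to 4 N included), the pack's weight alone does not. On meeting the bed's rubber pads the force rises by 10 N per mm
Things that resemble listed ones, but are neither listed nor needed, are in the scene too. Leave any orange or purple look-alike of the part that bears battery_center alone.

How it is judged (in metres and radians):
On the way, in this order (a step that is already met when the one before it is completed fails the run):
1. the held pack's foot is at least 30 mm inside the bay and holds the flap open (x of battery_center in the frame of bay_mouth between -0.006 and 0.006 m and y of battery_center in the frame of bay_mouth between -0.006 and 0.006 m and contact force between the fingers and battery above 0.5 N and value of joint flap above 1.1 rad and z of battery_center in the frame of bay_mouth below 0.04 m), for 0.1 s.
2. the robot presses the pack home: connector at least 6.8 of 8 mm down (x of battery_center in the frame of bay_mouth between -0.006 and 0.006 m and y of battery_center in the frame of bay_mouth between -0.006 and 0.006 m and contact force between the fingers and battery above 0.5 N and value of joint connector above 0.0068 m), for 0.1 s.
At the end, for the whole second after the job is handed in: The tall pack stands released and at rest in the bay, within 6 mm of its axis, its centre less than 13 mm above mouth level, upright within 0.15 rad, holding the flap over 1.1 rad open, the connector at least 6.5 of 8 mm down; the short pack within 20 mm of its start (x of battery_center in the frame of bay_mouth between -0.006 and 0.006 m and y of battery_center in the frame of bay_mouth between -0.006 and 0.006 m and value of joint connector above 0.0065 m and value of joint flap above 1.1 rad and z of battery_center in the frame of bay_mouth below 0.013 m and angle between battery_center's own z axis and vertical below 0.15 rad and linear speed of battery below 0.01 m/s and contact force between the fingers and battery below 0.1 N and distance of short_pack_center from where it was at the start of the episode below 0.02 m); the robot touches nothing.
It fails at once if pack and dock pressed together with more than 25 N (contact force between battery and dock above 25 N).
It fails at once if the pack dropped into the bay (moving faster than 0.15 m/s there with no finger on it) (x of battery_center in the frame of bay_mouth between -0.006 and 0.006 m and y of battery_center in the frame of bay_mouth between -0.006 and 0.006 m and z of battery_center in the frame of bay_mouth below 0.07 m and linear speed of battery above 0.15 m/s and contact force between the fingers and battery below 0.05 N).
It fails at once if the short pack moved more than 20 mm (distance of short_pack_center from where it was at the start of the episode above 0.02 m).
It also fails if it takes over 51 s, if anything falls off the work surface, if the arm or the gripper's body presses on something with over 40 N, if the wrist force passes 120 N, or if a joint passes its speed limit or range.

ROBOT

A 7-joint arm with a two-finger parallel gripper is mounted at the origin on the work surface. World frame = base frame: x ahead of the robot, y to its left, z up, the work surface at z = 0. Lengths are in m, angles in degrees, forces in N, time in s.
With the tool pointing down it reaches from about 0.425 to 0.875 m from the base axis. Payload 8.4 kg.
Tool frame: the origin (TCP) lies between the finger pads; the fingertips stand 25 mm ahead of it and the grasp point (between the pads) lies 6 mm ahead of it; z points along the fingers, y is the line along which they close (so a half turn about z gives the same grasp; the last joint's range is limited). The gripper opens to 87 mm and grips with 3 to 60 N. Pads are 19 mm wide; open, the fingers measure 117 mm over their backs; the gripper's body (75 mm by 190 mm) begins 51 mm behind the grasp point.
Start: joints at [70.29, 19.091, 2.286, 83.961, -0.768, 76.965, -3.352], TCP at [0.158, -0.631, 0.248] pointing down, gripper open.
Joint ranges: [-147.57, 147.57], [-21.85, 119.76], [-74.77, 79.35], [14.55, 137.4], [-85.83, 265.84], [4.83, 119.75], [-152.11, 152.11]. Speed limits (degrees/s): [127.2, 127.2, 159.86, 159.86, 180, 180, 180].

INTERFACE

Orientations are given as a 3x3 rotation matrix whose columns are the frame's x, y, z axes.
In Python, from plant import ctrl, eyes, finder gives the robot as it stands.
- The arm moves only by the tool send_rows, never from a script. Its argument "series" is a list of rows, each a list of 2 entries, a list of its own where there are three numbers: the shift along the world's x, y, z as a fraction of full scale, then the turn, a rotation vector about the world's x, y, z as a fraction of full scale. In form: [[[tx, ty, tz], [ax, ay, az]], ...]. A call has exactly 10 rows; each row shifts and turns the commanded pose from where the row before left it; what a row does not reach is not made up. Full scale, the value 1, is 0.04 m for a shift and 6 degrees for a turn. A row lasts 1/10 s, in which the tool goes at most 50 mm and 8.59 degrees, less where a joint would pass 70% of its speed; a pose out of reach is approached as far as the arm can. A call with a number of a shift or a turn outside -1 to 1 is refused whole. A call with a gripper value outside its range is refused whole. "fingers" is the gripper's target within -1 to 1 (shut at 1, half-way at 0, fully open at -1), set as the call begins (left out, the last holds). The fingers move at their own pace and stop on an object; the grip force is fixed at half the most. Time passes only in rows, so rows that do not move let the fingers close, or fill a call up. It gives the time, the measured TCP pose, the force, the opening and the grip force at its end, in the units of the state.
- ctrl.get_state(): the state, without advancing time (a new reading comes with each control period).
- eyes.read_camera(name): name is "side" or "top" or "wrist"; returns the picture (420x560x3 uint8, blue, green, red); there is no depth.
- eyes.camera_info(name): a dict with "fx", "fy", "cx", "cy" (pixels), "view" (4x4, takes a point from world to camera coordinates); the wrist camera has in their place "T_tool_cam" (4x4, takes a point from camera to tool coordinates, whose origin is the TCP and whose axes are the flange's). Camera axes: x right, y down, z forward; pixel columns grow to the right and rows downward; lengths in m; the calibration is good to about 2 mm. A picture is of the moment at which its call begins: read the wrist's pose just before it. camera_info takes no time and is no camera call.
- ctrl.finish_job(): hands the job in; it is judged then, once.
Trained networks look in the newest picture that a camera, given by its name, has taken for a name from the list of things; names that differ only in an ending like _2 or _b are one class to them, and where a whole thing is asked for, a point or a joint stands for the part that bears it (a point fixed in the world has none). Each returns a list of dicts, best first, with "conf" (0 to 1); they miss things now and then, are a little off and sometimes report something else, mostly with a low value. They report only what shows in the picture. A call takes as long as a camera call. They do not tell look-alikes from the thing itself.
- finder.regions_of(camera, label): "mask" (420x560 bool, what is visible of it) and "bbox" ([left, top, width, height] in pixels, round what is visible of it).
- finder.spot_point(camera, label): "pixel" ([column, row] in pixels: a listed point, or the origin of a listed thing).
The state is a dict: "t": time; "qpos": joint angles; "joint_vel": joint speeds; "joint_torque": joint torques, N m; "tcp_pos": TCP position; "tool_rot": TCP orientation; "contact_force": force on the tool from outside, world axes, zero at the start; "wrist_torque": the same for the moment, N m; "opening": opening from 0.0 (shut) to 1.0 (fully open); "finger_force": force on a finger pad.
Only numpy, scipy, OpenCV 4.12 (cv2) and the standard library are available. Lean on these libraries where they do the work, as an engineer would, in place of code of your own. Each camera call takes 0.05 s, during which the arm holds its last target. There are 200 camera calls.

## Working session

There is one attempt and no reset: what is moved stays moved. The work goes in short steps, Python scripts to look and compute and a tool call to move; the robot and the scene stay as the last step left them, time stands still between calls to the robot, and variables do not carry over. Pictures are saved under pics/ and viewed, at most 10 in all, crops included, and the job is handed in when it is done.

Besides the shell and the picture viewer there is one more tool, called after ">>>" as a command line: name --argument value ..., lists and objects as JSON in quotes. send_rows: Moves the arm, as the interface text tells. Its arguments: {"type":"object","properties":{"series":{"type":"array","items":{"type":"array"}},"fingers":{"type":"number"}},"required":["series"]}

```bash
ls; mkdir -p pics
python3 - <<'E'
from plant import ctrl, eyes, finder
import cv2,numpy as np
s=ctrl.get_state(); print(s['t'],s['tcp_pos'],s['tool_rot'],s['contact_force'])
for c in ['top','side']:
    im=eyes.read_camera(c); cv2.imwrite(f'pics/{c}0.png',im)
    i=eyes.camera_info(c); print(c,i)
    for n in ['battery_center','short_pack_center','bay_mouth','dock','stand']:
        print(n,[(np.round(d['pixel'],1).tolist(),round(d['conf'],2)) for d in finder.spot_point(c,n)][:4])
print(eyes.camera_info('wrist'))
E
```

```text
pics
0.0 [ 0.157402   -0.63021528  0.24666142] [[ 9.70191208e-01  2.42340247e-01 -4.73170886e-04]
 [ 2.42340694e-01 -9.70189994e-01  1.53751170e-03]
 [-8.64646931e-05 -1.60634889e-03 -9.99998706e-01]] [0.20727196 0.03071007 0.37558456]
top {'fx': 384.43382110403604, 'fy': 384.43382110403604, 'cx': 273.5426282504279, 'cy': 213.4096560392458, 'view': array([[-0.01728836, -0.9996303 ,  0.02098508, -0.03615006],
       [-0.9969596 ,  0.01563969, -0.07633445,  0.56702156],
       [ 0.07597803, -0.02224097, -0.99686141,  0.99188415],
       [ 0.        ,  0.        ,  0.        ,  1.        ]])}
battery_center [([398.5, 235.9], 0.87), ([341.2, 229.8], 0.81), ([361.6, 181.4], 0.59)]
short_pack_center [([302.7, 238.2], 0.67)]
bay_mouth [([169.1, 239.1], 0.93)]
dock [([197.7, 236.2], 0.95)]
stand [([321.4, 235.6], 0.62)]
side {'fx': 408.5594954553007, 'fy': 408.5594954553007, 'cx': 281.09190852070844, 'cy': 206.77988940799534, 'view': array([[-0.84153492, -0.54019162, -0.00346283,  0.46677101],
       [-0.38672447,  0.60690784, -0.6943393 ,  0.32106292],
       [ 0.37717789, -0.5829716 , -0.71963946,  0.67804565],
       [ 0.        ,  0.        ,  0.        ,  1.        ]])}
battery_center [([351.5, 176.3], 0.78), ([309.2, 151.2], 0.65), ([376.7, 151.4], 0.55)]
short_pack_center [([331.8, 216.9], 0.66)]
bay_mouth [([241.2, 308.6], 0.84)]
dock [([257.8, 320.6], 0.88)]
stand [([337.8, 217.3], 0.87)]
{'fx': 309.8208294291554, 'fy': 309.8208294291554, 'cx': 276.5765951399066, 'cy': 208.82005845201846, 'T_tool_cam': array([[-1.16236788e-03, -9.68351858e-01, -2.49586313e-01,
         6.81860002e-02],
       [ 9.99998820e-01, -1.37628114e-03,  6.82561015e-04,
         1.22713589e-04],
       [-1.00446016e-03, -2.49585225e-01,  9.68352315e-01,
        -1.36647748e-01],
       [ 0.00000000e+00,  0.00000000e+00,  0.00000000e+00,
         1.00000000e+00]])}
```

View pics/top0.png

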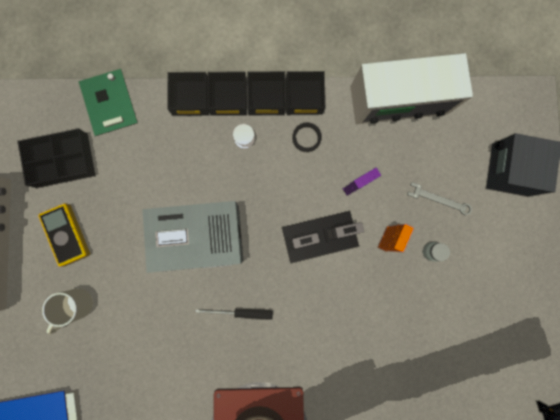

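View pics/side0.png

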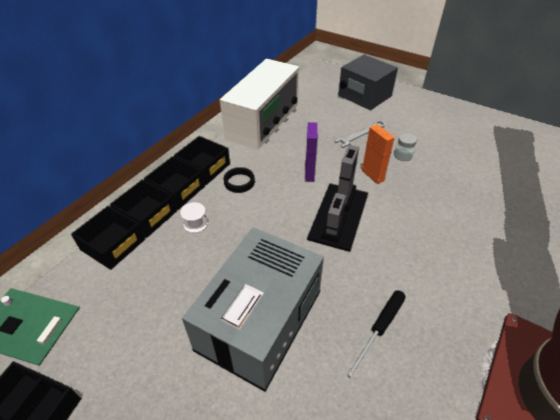

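The top view shows the dock at (193,236), with its white flap at (172,238). The stand is at (321,236), with the tall pack in the pocket at (345,230) and the short one at (303,239). The orange and purple packs are look-alikes.

```bash
cat > h.py <<'E'
from plant import ctrl, eyes, finder
import cv2,numpy as np
def ray(c,px,state=None):
    """origin, direction (world) of pixel(s)"""
    i=eyes.camera_info(c); px=np.atleast_2d(px).astype(float)
    d=np.c_[(px[:,0]-i['cx'])/i['fx'],(px[:,1]-i['cy'])/i['fy'],np.ones(len(px))]
    if c=='wrist':
        s=state; T=np.eye(4);T[:3,:3]=s['tool_rot'];T[:3,3]=s['tcp_pos'];T=T@i['T_tool_cam']
    else: T=np.linalg.inv(i['view'])
    return T[:3,3],d@T[:3,:3].T
def onz(c,px,z,state=None):
    o,d=ray(c,px,state); return o+d*((z-o[2])/d[:,2])[:,None]
def tri(p1,p2):
    A=np.zeros((3,3));b=np.zeros(3)
    for c,p in(('top',p1),('side',p2)):
        o,d=ray(c,p);d=d[0]/np.linalg.norm(d[0]);M=np.eye(3)-np.outer(d,d);A+=M;b+=M@o
    return np.linalg.solve(A,b)
E
python3 - <<'E'
from h import *
np.set_printoptions(precision=4,suppress=True)
print('tall',tri([341.2,229.8],[351.5,176.3]))
print('short',tri([302.7,238.2],[331.8,216.9]))
print('bay',tri([169.1,239.1],[241.2,308.6]),onz('top',[169.1,239.1],.12),onz('side',[241.2,308.6],.12))
print('dock',tri([197.7,236.2],[257.8,320.6]),onz('top',[197.7,236.2],0))
print('stand',tri([321.4,235.6],[337.8,217.3]),onz('top',[321.4,235.6],0))
# flap corners-ish in both
im=cv2.imread('pics/top0.png'); m=(im[200:270,140:245].min(2)>170).astype(np.uint8)
ys,xs=np.nonzero(m); r=cv2.minAreaRect(np.c_[xs+140,ys+200].astype(np.float32)); print(r)
print(onz('top',cv2.boxPoints(r),.12))
for n in ['dock','stand']:
    d=finder.regions_of('top',n)[0]; print(n,d['conf'])
    c=max(cv2.findContours(d['mask'].astype(np.uint8),0,1)[0],key=cv2.contourArea)
    r=cv2.minAreaRect(c); print(r); print(onz('top',cv2.boxPoints(r),.12 if n=='dock' else .012))
E
```

```text
tall [ 0.5105 -0.2124  0.0931]
short [ 0.4988 -0.1187  0.0488]
bay [0.5014 0.2027 0.1234] [[0.502  0.2039 0.12  ]] [[0.5022 0.2009 0.12  ]]
dock [0.5087 0.1562 0.0046] [[0.5101 0.1577 0.    ]]
stand [ 0.5061 -0.1751 -0.0087] [[ 0.5061 -0.1737  0.    ]]
((171.3555450439453, 236.3386688232422), (11.478423118591309, 27.591529846191406), 85.03025817871094)
[[0.5197 0.232  0.12  ]
 [0.5242 0.1675 0.12  ]
 [0.4972 0.1652 0.12  ]
 [0.4927 0.2296 0.12  ]]
dock 0.81
((192.02052307128906, 236.72544860839844), (64.82359313964844, 97.68806457519531), 84.80557250976562)
[[0.5746 0.2716 0.12  ]
 [0.5922 0.0415 0.12  ]
 [0.4392 0.0293 0.12  ]
 [0.4229 0.2566 0.12  ]]
stand 0.15
((171.72760009765625, 236.73104858398438), (14.36686897277832, 28.069374084472656), 85.2363510131836)
[[0.5261 0.2621 0.012 ]
 [0.531  0.1887 0.012 ]
 [0.4932 0.1856 0.012 ]
 [0.4884 0.2588 0.012 ]]
```

>>> send_rows --series '[[[0.43,0.55,0.13],[0,0,0.71]],[[0.43,0.55,0.13],[0,0,0.71]],[[0.43,0.55,0.13],[0,0,0.71]],[[0.43,0.55,0.13],[0,0,0.71]],[[0.43,0.55,0.13],[0,0,0.71]],[[0.43,0.55,0.13],[0,0,0.71]],[[0.43,0.55,0.13],[0,0,0.71]],[[0.43,0.55,0.13],[0,0,0.71]],[[0.43,0.55,0.13],[0,0,0.71]],[[0.43,0.55,0.13],[0,0,0.71]]]' --fingers -1

```text
t: 1.7
tcp_pos: [0.3309, -0.4087, 0.3]
tool_rot: [[0.545, 0.838, 0.0], [0.838, -0.545, -0.0], [-0.0, 0.0, -1.0]]
contact_force: [0.5, -0.4, 0.5]
opening: 1.0
finger_force: 0.0
```

>>> send_rows --series '[[[0.43,0.55,0],[0,0,0.71]],[[0.43,0.55,0],[0,0,0.71]],[[0.43,0.55,0],[0,0,0.71]],[[0.43,0.55,0],[0,0,0.71]],[[0.43,0.55,0],[0,0,0.71]],[[0.43,0.55,0],[0,0,0.71]],[[0.43,0.55,0],[0,0,0.71]],[[0.43,0.55,0],[0,0,0.71]],[[0.43,0.55,0],[0,0,0.71]],[[0.43,0.55,0],[0,0,0.71]]]'

```text
t: 2.7
tcp_pos: [0.5029, -0.1887, 0.2995]
tool_rot: [[-0.166, 0.986, 0.0], [0.986, 0.166, 0.0], [0.0, 0.0, -1.0]]
contact_force: [1.2, -0.3, 0.3]
opening: 0.999
finger_force: 0.0
```

```bash
cat > look.py <<'E'
import sys
from h import *
np.set_printoptions(precision=4,suppress=True)
s=ctrl.get_state(); im=eyes.read_camera('wrist'); cv2.imwrite(f'pics/{sys.argv[1]}.png',im)
print(s['t'],s['tcp_pos'],s['tool_rot'].ravel(),s['qpos'],s['contact_force'],s['opening'])
for a in sys.argv[2:]:
    n,z=a.split('=')
    for d in finder.spot_point('wrist',n)[:3]: print(n,d['conf'],d['pixel'],onz('wrist',d['pixel'],float(z),s))
np.savez('last.npz',**{k:s[k] for k in('tool_rot','tcp_pos')})
E
python3 look.py w1 battery_center=0.082 short_pack_center=0.052 stand=0
```

```text
2.7 [ 0.5029 -0.1887  0.2995] [-0.1663  0.9861  0.      0.9861  0.1663  0.0001  0.0001  0.0001 -1.    ] [ 41.2911   6.3651 -27.5267  93.9386   2.9714  80.4235  22.9875] [ 1.2096 -0.2798  0.2627] 0.9990978938817646
battery_center 0.89 [250.6, 303.7] [[ 0.4949 -0.3414  0.082 ]]
stand 0.82 [278.7, 167.8] [[ 0.5035 -0.1737  0.    ]]
```

View pics/w1.png

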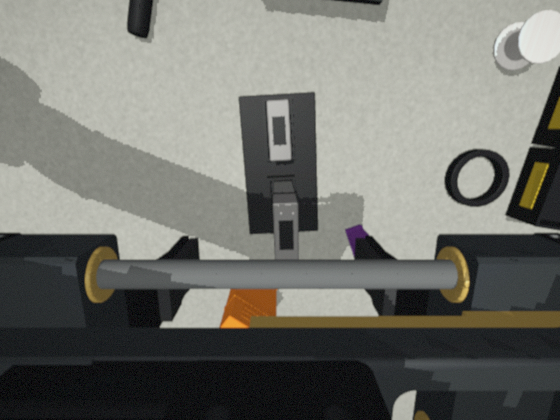

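The wrist view shows the stand outline with corners about (240,97), (315,93), (317,232) and (250,233). The short pack's top is at (279,130), and the tall pack's top starts at (286,195), partly hidden by the gripper bar.

Run:
```python
from h import *
np.set_printoptions(precision=4,suppress=True)
s=np.load('last.npz')
c=onz('wrist',[[240,97],[315,93],[317,232],[250,233]],.012,s);print(c)
print('ctr',c.mean(0), 'yaw', [np.degrees(np.arctan2(-(a-b)[0],(a-b)[1])) for a,b in((c[0],c[3]),(c[1],c[2]))])
print('short ctr',onz('wrist',[279,130],.092,s),'tall near edge mid',onz('wrist',[[273,194],[298,193]],.152,s))
print('tall centreline', onz('wrist',[[286,194],[287,255]],.152,s))
im=cv2.imread('pics/w1.png')[80:270,200:360]; cv2.imwrite('pics/w1c.png',cv2.resize(im,None,fx=3,fy=3,interpolation=2))
```

```text
[[ 0.4385 -0.0903  0.012 ]
 [ 0.5333 -0.0696  0.012 ]
 [ 0.573  -0.2542  0.012 ]
 [ 0.478  -0.2717  0.012 ]]
ctr [ 0.5057 -0.1715  0.012 ] yaw [np.float64(12.275020097186651), np.float64(12.152794452001773)]
short ctr [[ 0.4946 -0.1226  0.092 ]] tall near edge mid [[ 0.4984 -0.1807  0.152 ]
 [ 0.5213 -0.1759  0.152 ]]
tall centreline [[ 0.5104 -0.1787  0.152 ]
 [ 0.5219 -0.2389  0.152 ]]
```

View pics/w1c.png

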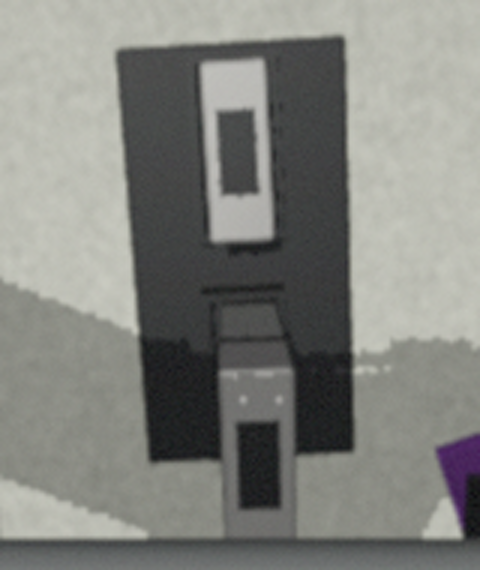

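Run:
```python
from h import *
np.set_printoptions(precision=4,suppress=True)
s=np.load('last.npz')
print('near edge',onz('wrist',[[273.3,202.7],[298.3,202.7]],.152,s))
print('purple',tri([361.6,181.4],[309.2,151.2]),'orange',tri([398.5,235.9],[376.7,151.4]))
# purple top corner near
for z in(.1,.14,.15):print(onz('wrist',[345.5,229],z,s),onz('side',[[307,124],[317,124]],z),onz('top',[[379,170]],z))
```

```text
near edge [[ 0.5    -0.1889  0.152 ]
 [ 0.5232 -0.185   0.152 ]]
purple [ 0.6417 -0.2688  0.0709] orange [ 0.5003 -0.3582  0.0707]
[[ 0.5876 -0.2179  0.1   ]] [[ 0.6865 -0.3302  0.1   ]
 [ 0.6647 -0.3441  0.1   ]] [[ 0.6638 -0.3061  0.1   ]]
[[ 0.5762 -0.2065  0.14  ]] [[ 0.6588 -0.2791  0.14  ]
 [ 0.6383 -0.292   0.14  ]] [[ 0.6563 -0.2939  0.14  ]]
[[ 0.5734 -0.2036  0.15  ]] [[ 0.6518 -0.2663  0.15  ]
 [ 0.6317 -0.279   0.15  ]] [[ 0.6545 -0.2909  0.15  ]]
```

>>> send_rows --series '[[[0.1,-0.2,0],[0,0,0.1]],[[0.1,-0.2,0],[0,0,0.1]],[[0.1,-0.2,0],[0,0,0.1]],[[0.04,-0.16,0],[0,0,0.13]],[[0,0,-0.2],[0,0,0]],[[0,0,-0.2],[0,0,0]],[[0,0,-0.2],[0,0,0]],[[0,0,-0.2],[0,0,0]],[[0,0,-0.2],[0,0,0]],[[0,0,0],[0,0,0]]]' --fingers -0.2

```text
t: 3.9
tcp_pos: [0.5145, -0.2207, 0.2581]
tool_rot: [[-0.205, 0.979, -0.002], [0.979, 0.205, 0.001], [0.001, -0.002, -1.0]]
contact_force: [0.6, -1.7, 0.2]
opening: 0.6
finger_force: 0.0
```

>>> send_rows --series '[[[0.08,0.04,-0.4],[0,0,0]],[[0,0,-0.4],[0,0,0]],[[0,0,-0.4],[0,0,0]],[[0,0,-0.4],[0,0,0]],[[0,0,-0.4],[0,0,0]],[[0,0,-0.4],[0,0,0]],[[0,0,-0.3],[0,0,0]],[[0,0,-0.2],[0,0,0]],[[0,0,-0.1],[0,0,0]],[[0,0,0],[0,0,0]]]'

```text
t: 4.9
tcp_pos: [0.5183, -0.2193, 0.1392]
tool_rot: [[-0.205, 0.979, -0.0], [0.979, 0.205, 0.0], [0.0, -0.0, -1.0]]
contact_force: [-0.1, 0.0, 0.5]
opening: 0.601
finger_force: 0.0
```

>>> send_rows --series '[[[0,0,0],[0,0,0]],[[0,0,0],[0,0,0]],[[0,0,0],[0,0,0]],[[0,0,0],[0,0,0]],[[0,0,0],[0,0,0]],[[0,0,0],[0,0,0]],[[0,0,0],[0,0,0]],[[0,0,0],[0,0,0]],[[0,0,0],[0,0,0]],[[0,0,0],[0,0,0]]]' --fingers 1

```text
t: 5.9
tcp_pos: [0.5184, -0.2195, 0.1398]
tool_rot: [[-0.204, 0.979, 0.0], [0.979, 0.204, -0.0], [-0.0, 0.0, -1.0]]
contact_force: [-2.7, 0.1, 4.1]
opening: 0.274
finger_force: 30.0
```

>>> send_rows --series '[[[0,0,0.1],[0,0,0]],[[0,0,0.3],[0,0,0]],[[0,0,0.5],[0,0,0]],[[0,0,0.5],[0,0,0]],[[0,0,0.5],[0,0,0]],[[0,0,0.5],[0,0,0]],[[0,0,0.5],[0,0,0]],[[0,0.2,0.5],[0,0,0]],[[0,0.4,0.4],[0,0,0]],[[0,0.6,0.2],[0,0,0]]]'

```text
t: 6.9
tcp_pos: [0.5185, -0.1712, 0.3013]
tool_rot: [[-0.203, 0.979, 0.001], [0.979, 0.203, -0.001], [-0.001, 0.001, -1.0]]
contact_force: [2.0, -0.2, -4.5]
opening: 0.274
finger_force: 29.9
```

>>> send_rows --series '[[[-0.03,0.8,0],[0,0,-0.13]],[[-0.03,0.8,0],[0,0,-0.13]],[[-0.03,0.8,0],[0,0,-0.13]],[[-0.03,0.8,0],[0,0,-0.13]],[[-0.03,0.8,0],[0,0,-0.13]],[[-0.03,0.8,0],[0,0,-0.13]],[[-0.03,0.8,0],[0,0,-0.13]],[[-0.03,0.8,0],[0,0,-0.13]],[[-0.03,0.5,0],[0,0,-0.13]],[[-0.03,0.2,0],[0,0,-0.13]]]'

```text
t: 7.9
tcp_pos: [0.505, 0.1167, 0.3]
tool_rot: [[-0.074, 0.997, -0.0], [0.997, 0.074, 0.001], [0.001, -0.0, -1.0]]
contact_force: [0.5, -0.3, -4.0]
opening: 0.273
finger_force: 29.9
```

>>> send_rows --series '[[[0,0,0],[0,0,0]],[[0,0,0],[0,0,0]],[[0,0,0],[0,0,0]],[[0,0,0],[0,0,0]],[[0,0,0],[0,0,0]],[[0,0,0],[0,0,0]],[[0,0,0],[0,0,0]],[[0,0,0],[0,0,0]],[[0,0,0],[0,0,0]],[[0,0,0],[0,0,0]]]'

```text
t: 8.9
tcp_pos: [0.5063, 0.1126, 0.2995]
tool_rot: [[-0.07, 0.998, -0.0], [0.998, 0.07, 0.0], [0.0, -0.0, -1.0]]
contact_force: [-0.8, 0.3, -4.1]
opening: 0.276
finger_force: 29.9
```

```bash
python3 look.py w2 bay_mouth=0.12 dock=0
```

```text
8.9 [0.5063 0.1126 0.2995] [-0.0699  0.9976 -0.0001  0.9976  0.0699  0.      0.     -0.0001 -1.    ] [ 22.0644   5.3273 -41.7468  95.6867   3.5918  80.3545 -16.1545] [-0.7768  0.2967 -4.1072] 0.27576874536806206
bay_mouth 0.76 [277.9, 108.6] [[0.5019 0.1993 0.12  ]]
dock 0.75 [281.5, 151.2] [[0.5107 0.1507 0.    ]]
```

View pics/w2.png

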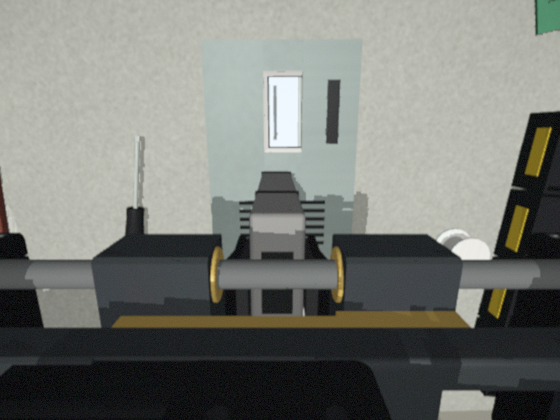

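The wrist view shows the bay frame at about (264–303, 71–152), with the flap inside it. The dock's far edge runs (203,40)–(361,40), and the dark slot on the right is a decoy.

Run:
```python
import cv2
im=cv2.imread('pics/w2.png')[55:165,190:380]; cv2.imwrite('pics/w2c.png',cv2.resize(im,None,fx=4,fy=4,interpolation=2))
```

```text
(no output)
```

View pics/w2c.png

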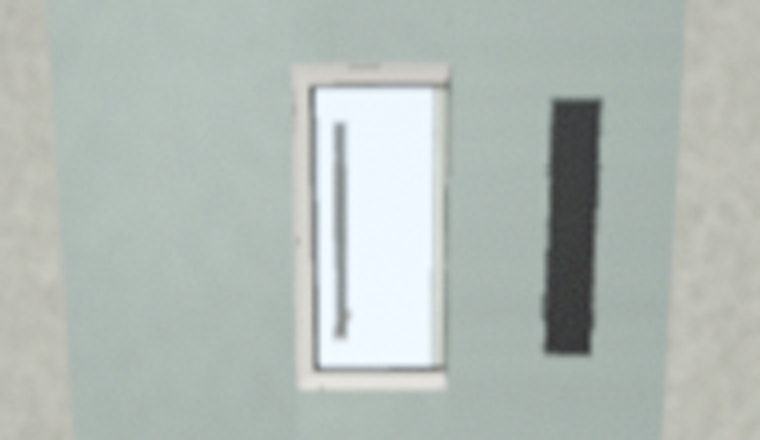

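Run:
```python
from h import *
np.set_printoptions(precision=4,suppress=True)
s=np.load('last.npz')
P=np.array([[293,64],[450,64],[447,390],[297,390]])/4+[190,55]-.375
c=onz('wrist',P,.12,s)
yaw=[np.degrees(np.arctan2(-(a-b)[0],(a-b)[1])) for a,b in((c[0],c[3]),(c[1],c[2]))]
D=np.array([[48,5],[70,400],[686,5],[664,400]])/4+[190,55]-.375
d=onz('wrist',D,.12,s); yaw+= [np.degrees(np.arctan2(-(a-b)[0],(a-b)[1])) for a,b in((d[0],d[1]),(d[2],d[3]))]
print(c,yaw)
def fr(p,y): 
    a=np.radians(y); return np.array([[np.cos(a),np.sin(a)],[-np.sin(a),np.cos(a)]])@np.asarray(p).T[:2]
y=np.mean(yaw); print(y)
print('frame corners dockaxes',fr(c,y).T,'dock edges x',fr(d,y)[0],'tcp',fr(s['tcp_pos'],y))
q=onz('wrist',np.array([[311,230],[446,230]])/4+[190,55]-.375,.12,s); print('well',fr(q,y).T)
x0=fr(c,y)
```

```text
[[0.4853 0.2324 0.12  ]
 [0.5223 0.235  0.12  ]
 [0.5284 0.1592 0.12  ]
 [0.4907 0.1566 0.12  ]] [np.float64(4.067043713450644), np.float64(4.55132482020102), np.float64(3.962732905145174), np.float64(4.361928045195122)]
4.23575737099799
frame corners dockaxes [[0.5012 0.1959]
 [0.5383 0.1957]
 [0.5387 0.1198]
 [0.5009 0.12  ]] dock edges x [0.4441 0.4437 0.5932 0.5934] tcp [0.5133 0.0749]
well [[0.5049 0.1584]
 [0.5379 0.1582]]
```

Run:
```python
from h import *
np.set_printoptions(precision=4,suppress=True)
im=cv2.imread('pics/w2.png')[160:225,230:325]; cv2.imwrite('pics/w2d.png',cv2.resize(im,None,fx=7,fy=7,interpolation=2))
```

```text
(no output)
```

View pics/w2d.png

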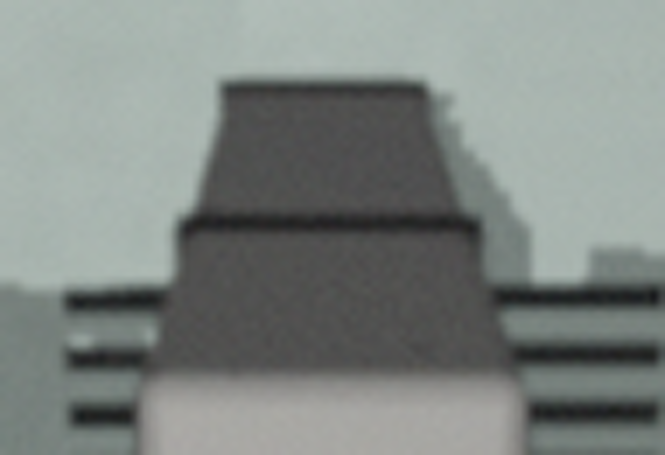

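The close crop shows the pack's foot edge from (222,85) to (426,85) and its top edge from (140,378) to (522,378).

Run:
```python
from h import *
np.set_printoptions(precision=4,suppress=True)
s=np.load('last.npz'); R=s['tool_rot'];p=s['tcp_pos']
k=lambda q:np.array(q)/7+[230,160]-.43
for q,dz in(([[222,85],[426,85]],-.1278),([[140,378],[522,378]],.0122)):
    w=onz('wrist',k(q),p[2]+dz,s); print((w-p)@R)
```

```text
[[ 0.0322 -0.0128  0.1278]
 [ 0.0322  0.0122  0.1278]]
[[ 0.0335 -0.0108 -0.0122]
 [ 0.0335  0.0119 -0.0122]]
```

>>> send_rows --series '[[[0,0.3,0],[0,0,0.04]],[[0,0.4,0],[0,0,0]],[[0,0.4,0],[0,0,0]],[[0,0.4,0],[0,0,0]],[[0,0.3,0],[0,0,0]],[[-0.02,0.2,-0.2],[0,0,0]],[[0,0.08,-0.3],[0,0,0]],[[0,0,-0.3],[0,0,0]],[[0,0,-0.2],[0,0,0]],[[0,0,-0.1],[0,0,0]]]'

```text
t: 10.05
tcp_pos: [0.5052, 0.1947, 0.254]
tool_rot: [[-0.073, 0.997, -0.002], [0.997, 0.073, -0.001], [-0.001, -0.002, -1.0]]
contact_force: [1.2, -0.7, -5.2]
opening: 0.272
finger_force: 29.9
```

>>> send_rows --series '[[[0,0,0],[0,0,0]],[[0,0,0],[0,0,0]],[[0,0,0],[0,0,0]],[[0,0,0],[0,0,0]],[[0,0,0],[0,0,0]],[[0,0,0],[0,0,0]],[[0,0,0],[0,0,0]],[[0,0,0],[0,0,0]],[[0,0,0],[0,0,0]],[[0,0,0],[0,0,0]]]'

```text
t: 11.05
tcp_pos: [0.5055, 0.1958, 0.2555]
tool_rot: [[-0.074, 0.997, -0.0], [0.997, 0.074, 0.0], [0.0, -0.0, -1.0]]
contact_force: [-0.2, -0.1, -4.3]
opening: 0.277
finger_force: 29.9
```

>>> send_rows --series '[[[0,0,-0.04],[0,0,0]],[[0,0,-0.04],[0,0,0]],[[0,0,-0.04],[0,0,0]],[[0,0,-0.04],[0,0,0]],[[0,0,-0.04],[0,0,0]],[[0,0,-0.04],[0,0,0]],[[0,0,-0.04],[0,0,0]],[[0,0,-0.02],[0,0,0]],[[0,0,0],[0,0,0]],[[0,0,0],[0,0,0]]]'

```text
t: 12.05
tcp_pos: [0.5056, 0.1959, 0.2438]
tool_rot: [[-0.074, 0.997, 0.0], [0.997, 0.074, 0.0], [0.0, 0.0, -1.0]]
contact_force: [-3.3, -0.6, 2.2]
opening: 0.274
finger_force: 29.9
```

>>> send_rows --series '[[[0,0,-0.04],[0,0,0]],[[0,0,-0.04],[0,0,0]],[[0,0,-0.04],[0,0,0]],[[0,0,-0.04],[0,0,0]],[[0,0,-0.04],[0,0,0]],[[0,0,-0.04],[0,0,0]],[[0,0,-0.04],[0,0,0]],[[0,0,-0.02],[0,0,0]],[[0,0,0],[0,0,0]],[[0,0,0],[0,0,0]]]'

```text
t: 13.05
tcp_pos: [0.5052, 0.1957, 0.2312]
tool_rot: [[-0.074, 0.997, -0.001], [0.997, 0.074, -0.0], [-0.0, -0.001, -1.0]]
contact_force: [-4.3, -0.4, -3.8]
opening: 0.277
finger_force: 29.9
```

>>> send_rows --series '[[[0,0,-0.05],[0,0,0]],[[0,0,-0.05],[0,0,0]],[[0,0,-0.05],[0,0,0]],[[0,0,-0.05],[0,0,0]],[[0,0,-0.05],[0,0,0]],[[0,0,-0.05],[0,0,0]],[[0,0,-0.05],[0,0,0]],[[0,0,-0.05],[0,0,0]],[[0,0,0],[0,0,0]],[[0,0,0],[0,0,0]]]'

```text
t: 14.05
tcp_pos: [0.5052, 0.1957, 0.2152]
tool_rot: [[-0.074, 0.997, -0.001], [0.997, 0.074, -0.0], [-0.0, -0.001, -1.0]]
contact_force: [-3.7, -0.7, -5.5]
opening: 0.271
finger_force: 29.9
```

>>> send_rows --series '[[[0,0,-0.04],[0,0,0]],[[0,0,-0.04],[0,0,0]],[[0,0,-0.04],[0,0,0]],[[0,0,-0.04],[0,0,0]],[[0,0,-0.04],[0,0,0]],[[0,0,-0.04],[0,0,0]],[[0,0,0],[0,0,0]],[[0,0,0],[0,0,0]],[[0,0,0],[0,0,0]],[[0,0,0],[0,0,0]]]'

```text
t: 15.05
tcp_pos: [0.5053, 0.1958, 0.2058]
tool_rot: [[-0.074, 0.997, -0.0], [0.997, 0.074, -0.0], [-0.0, -0.0, -1.0]]
contact_force: [-2.9, -0.4, -4.5]
opening: 0.275
finger_force: 29.9
```

>>> send_rows --series '[[[0,0,-0.03],[0,0,0]],[[0,0,-0.03],[0,0,0]],[[0,0,-0.03],[0,0,0]],[[0,0,-0.03],[0,0,0]],[[0,0,-0.03],[0,0,0]],[[0,0,-0.03],[0,0,0]],[[0,0,-0.03],[0,0,0]],[[0,0,-0.03],[0,0,0]],[[0,0,-0.03],[0,0,0]],[[0,0,-0.03],[0,0,0]]]'

```text
t: 16.05
tcp_pos: [0.5057, 0.196, 0.1944]
tool_rot: [[-0.074, 0.997, 0.001], [0.997, 0.074, 0.0], [0.0, 0.001, -1.0]]
contact_force: [-5.4, -1.1, 6.8]
opening: 0.278
finger_force: 30.0
```

>>> send_rows --series '[[[0,0,-0.02],[0,0,0]],[[0,0,-0.02],[0,0,0]],[[0,0,-0.02],[0,0,0]],[[0,0,-0.02],[0,0,0]],[[0,0,0],[0,0,0]],[[0,0,0],[0,0,0]],[[0,0,0],[0,0,0]],[[0,0,0],[0,0,0]],[[0,0,0],[0,0,0]],[[0,0,0],[0,0,0]]]'

```text
t: 17.05
tcp_pos: [0.5057, 0.196, 0.1916]
tool_rot: [[-0.074, 0.997, 0.001], [0.997, 0.074, -0.0], [-0.0, 0.001, -1.0]]
contact_force: [-4.1, -2.0, 5.1]
opening: 0.272
finger_force: 30.0
```

>>> send_rows --series '[[[0,0,-0.02],[0,0,0]],[[0,0,-0.02],[0,0,0]],[[0,0,-0.01],[0,0,0]],[[0,0,0],[0,0,0]],[[0,0,0],[0,0,0]],[[0,0,0],[0,0,0]],[[0,0,0],[0,0,0]],[[0,0,0],[0,0,0]],[[0,0,0],[0,0,0]],[[0,0,0],[0,0,0]]]'

```text
t: 18.05
tcp_pos: [0.5057, 0.196, 0.1895]
tool_rot: [[-0.074, 0.997, 0.001], [0.997, 0.074, -0.0], [-0.0, 0.001, -1.0]]
contact_force: [-4.6, -0.9, 5.2]
opening: 0.272
finger_force: 30.0
```

>>> send_rows --series '[[[0,0,-0.02],[0,0,0]],[[0,0,-0.02],[0,0,0]],[[0,0,0],[0,0,0]],[[0,0,0],[0,0,0]],[[0,0,0],[0,0,0]],[[0,0,0],[0,0,0]],[[0,0,0],[0,0,0]],[[0,0,0],[0,0,0]],[[0,0,0],[0,0,0]],[[0,0,0],[0,0,0]]]'

```text
t: 19.05
tcp_pos: [0.5057, 0.196, 0.1879]
tool_rot: [[-0.074, 0.997, 0.001], [0.997, 0.074, 0.0], [-0.0, 0.001, -1.0]]
contact_force: [-5.1, -1.3, 5.9]
opening: 0.272
finger_force: 30.0
```

>>> send_rows --series '[[[0,0,-0.01],[0,0,0]],[[0,0,-0.01],[0,0,0]],[[0,0,0],[0,0,0]],[[0,0,0],[0,0,0]],[[0,0,0],[0,0,0]],[[0,0,0],[0,0,0]],[[0,0,0],[0,0,0]],[[0,0,0],[0,0,0]],[[0,0,0],[0,0,0]],[[0,0,0],[0,0,0]]]'

```text
t: 20.05
tcp_pos: [0.5057, 0.196, 0.1871]
tool_rot: [[-0.074, 0.997, 0.001], [0.997, 0.074, -0.0], [-0.0, 0.001, -1.0]]
contact_force: [-5.0, -1.1, 5.5]
opening: 0.274
finger_force: 30.0
```

>>> send_rows --series '[[[0,0,-0.01],[0,0,0]],[[0,0,-0.01],[0,0,0]],[[0,0,0],[0,0,0]],[[0,0,0],[0,0,0]],[[0,0,0],[0,0,0]],[[0,0,0],[0,0,0]],[[0,0,0],[0,0,0]],[[0,0,0],[0,0,0]],[[0,0,0],[0,0,0]],[[0,0,0],[0,0,0]]]'

```text
t: 21.05
tcp_pos: [0.5057, 0.196, 0.1864]
tool_rot: [[-0.074, 0.997, 0.001], [0.997, 0.074, -0.0], [-0.0, 0.001, -1.0]]
contact_force: [-5.4, -1.9, 6.3]
opening: 0.278
finger_force: 30.0
```

>>> send_rows --series '[[[0,0,-0.01],[0,0,0]],[[0,0,-0.01],[0,0,0]],[[0,0,0],[0,0,0]],[[0,0,0],[0,0,0]],[[0,0,0],[0,0,0]],[[0,0,0],[0,0,0]],[[0,0,0],[0,0,0]],[[0,0,0],[0,0,0]],[[0,0,0],[0,0,0]],[[0,0,0],[0,0,0]]]'

```text
t: 22.05
tcp_pos: [0.5058, 0.196, 0.186]
tool_rot: [[-0.074, 0.997, 0.001], [0.997, 0.074, -0.0], [-0.0, 0.001, -1.0]]
contact_force: [-6.1, -1.9, 9.9]
opening: 0.276
finger_force: 30.0
```

>>> send_rows --series '[[[0,0,-0.01],[0,0,0]],[[0,0,0],[0,0,0]],[[0,0,0],[0,0,0]],[[0,0,0],[0,0,0]],[[0,0,0],[0,0,0]],[[0,0,0],[0,0,0]],[[0,0,0],[0,0,0]],[[0,0,0],[0,0,0]],[[0,0,0],[0,0,0]],[[0,0,0],[0,0,0]]]'

```text
t: 23.05
tcp_pos: [0.5058, 0.1961, 0.1858]
tool_rot: [[-0.074, 0.997, 0.001], [0.997, 0.074, -0.0], [-0.0, 0.001, -1.0]]
contact_force: [-6.6, -2.2, 11.9]
opening: 0.272
finger_force: 30.0
```

>>> send_rows --series '[[[0,0,0],[0,0,0]],[[0,0,0],[0,0,0]],[[0,0,0],[0,0,0]],[[0,0,0],[0,0,0]],[[0,0,0],[0,0,0]],[[0,0,0],[0,0,0]],[[0,0,0],[0,0,0]],[[0,0,0],[0,0,0]],[[0,0,0],[0,0,0]],[[0,0,0],[0,0,0]]]' --fingers -0.3

```text
t: 24.05
tcp_pos: [0.5055, 0.1958, 0.1843]
tool_rot: [[-0.074, 0.997, -0.0], [0.997, 0.074, -0.0], [-0.0, -0.0, -1.0]]
contact_force: [-0.4, -0.9, 0.4]
opening: 0.651
finger_force: 0.0
```

>>> send_rows --series '[[[0,0,0.1],[0,0,0]],[[0,0,0.2],[0,0,0]],[[0,0,0.4],[0,0,0]],[[0,0,0.4],[0,0,0]],[[0,0,0.4],[0,0,0]],[[0,0,0.4],[0,0,0]],[[0,0,0.4],[0,0,0]],[[0,0,0.4],[0,0,0]],[[0,0,0.2],[0,0,0]],[[0,0,0.1],[0,0,0]]]'

```text
t: 25.05
tcp_pos: [0.5057, 0.196, 0.3054]
tool_rot: [[-0.074, 0.997, 0.001], [0.997, 0.074, 0.0], [0.0, 0.001, -1.0]]
contact_force: [0.1, 0.0, -0.9]
opening: 0.653
finger_force: 0.0
```

Run:
```python
from h import *
print(ctrl.get_state()['contact_force'])
a=eyes.read_camera('side')[150:400,150:400]; b=eyes.read_camera('wrist')[0:420,130:430]
b=cv2.resize(b,(357,500)); a=cv2.resize(a,(440,440)); o=np.zeros((500,797,3),np.uint8);o[:440,:440]=a;o[:,440:]=b
cv2.imwrite('pics/end.png',o)
```

```text
[ 0.08906253  0.02941936 -0.89349081]
```

View pics/end.png

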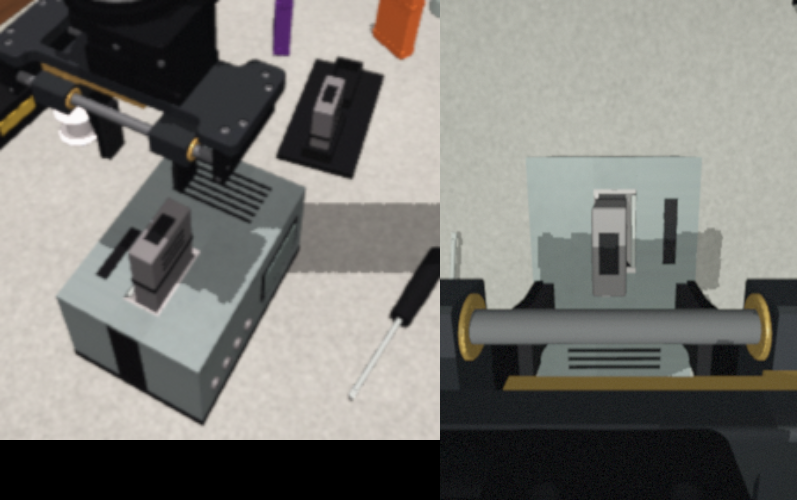

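The pack stands upright in the bay at (160,250), with the flap held open, and the short pack is still in its pocket. The gripper is clear of everything.

```bash
python3 -c "
from plant import ctrl
print(ctrl.finish_job())"
```

```text
the job is handed in; nothing more can be done
None
```

I handed the job in at about 25 s of the 51 s allowed, and no verdict came back. The tall pack stands upright and released in the bay, pressed down until the wrist force rose as it met the bed (about 16 N), with the flap held open. The short pack is still in its pocket.

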